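# Pack the leaning gel caster with filler plates until snug

## Task

Take up the slack in the leaning gel casting chamber: move orange filler plates from the white rack into the gap beside the glass pack, one at a time and without forcing, each down on the floor of the chamber and lying flat against the pack or the plate before it, until the gap is snug and no further plate would fit. Leave the spare plates standing in the rack, and do not disturb the bottles, vials and timer on the bench.

Things in the scene. Friction and masses are not known exactly. Their poses are not given: they have to be found in the camera images.
- chamber: inside of the grey casting chamber, fixed, a box leaning 25 deg towards the robot. Origin: on its floor, mid-width, at the inner face of the near (lower) side, 42 mm above the worktop. z out of the open mouth, 25 deg from vertical; y along its 120 mm inner width; x across it from the near side to the far wall's inner face at x = 71 mm. A seated plate's centre is at z = 67.5 mm, its tab outside
- far_rim (a point): point on the chamber's far wall: inner face, mid-width, at x = 71, z = 70 mm of the chamber, with the same axes. Above it, to z = 82 mm, the rim flares outward as a lead-in; the side walls end at z = 76 mm
- near_rim (a point): point at the top of the chamber's near side, x = 0, z = 84 mm of the chamber, same axes. A pack of glass cassettes, 82 mm high, that does not yield, fills the chamber from x = 0 to a face somewhere from x = 6 to 48 mm, different each time and not reported: the gap to fill runs from that face to the far wall. A slippery floor liner lets plates slide down onto the pack
- rack: white rack, fixed, holding four filler plates upright. Origin under its centre on the worktop, z up. Slots at x = -48, -16, 16, 48 mm, a plate's x along the rack's x; slots 21 mm wide between fins that end 52 mm above the worktop, base 10 mm thick; a standing plate's centre is 77.5 mm above the worktop
- filler_1_mid (a point): orange filler plate: body 110 wide x 80 high x 18 thick, with a grip tab 36 wide x 55 high x 8 thick centred on its top edge; 180 g. Point: the plate's centre, 67.5 mm above its lower edge, 12.5 mm below the shoulders where the tab begins. z towards the tab, y along the width, x through the thickness. Grip across the tab's 36 mm (fingers apart along y), about 33 mm above the shoulders
- filler_2_mid (a point): another orange filler plate, alike in all to filler_1; same point and axes
- filler_3_mid (a point): another orange filler plate, alike in all to filler_1; same point and axes
- filler_4_mid (a point): another orange filler plate, alike in all to filler_1; same point and axes
- wash_bottle: bystander, loose: white squeeze bottle with blue cap and bent spout, 104 x 68 x 224 mm; origin under it
- vial_a: bystander, loose: white-capped vial with a blue band, diameter 28, height 62 mm; origin under its centre
- vial_b: bystander, loose: white-capped beige vial with a blue band, diameter 31, height 60 mm; origin under its centre
- dropper: bystander, loose: pink dropper bottle with black top, diameter 29, height 104 mm; origin under its centre
- timer: bystander, loose: white bench timer 26 x 68 x 62 mm; origin under its centre
Mind the look-alikes: they are no part of the job. Leave any pink or purple look-alike of the part that bears filler_1_mid alone.

How it is judged (in metres and radians):
At the end, for the whole second after the job is handed in: Every filler plate is either seated in the chamber (within 5 mm of its floor, 8 mm of the middle of its width, parallel to it within 0.1 rad) or standing in the rack; the slack between the last seated plate and the far wall is under 21 mm (a plate is 18 mm thick); all plates are at rest (((z of filler_1_mid in the frame of chamber between 0.0625 and 0.0725 m and y of filler_1_mid in the frame of chamber between -0.008 and 0.008 m and x of filler_1_mid in the frame of chamber between 0.012 and 0.071 m and angle between the z axis of filler_1_mid and the z axis of chamber, either way round below 0.1 rad) or (z of filler_1_mid in the frame of rack between 0.072 and 0.083 m and y of filler_1_mid in the frame of rack between -0.008 and 0.008 m and x of filler_1_mid in the frame of rack between -0.056 and 0.056 m and angle between filler_1_mid's own z axis and vertical below 0.15 rad)) and ((z of filler_2_mid in the frame of chamber between 0.0625 and 0.0725 m and y of filler_2_mid in the frame of chamber between -0.008 and 0.008 m and x of filler_2_mid in the frame of chamber between 0.012 and 0.071 m and angle between the z axis of filler_2_mid and the z axis of chamber, either way round below 0.1 rad) or (z of filler_2_mid in the frame of rack between 0.072 and 0.083 m and y of filler_2_mid in the frame of rack between -0.008 and 0.008 m and x of filler_2_mid in the frame of rack between -0.056 and 0.056 m and angle between filler_2_mid's own z axis and vertical below 0.15 rad)) and ((z of filler_3_mid in the frame of chamber between 0.0625 and 0.0725 m and y of filler_3_mid in the frame of chamber between -0.008 and 0.008 m and x of filler_3_mid in the frame of chamber between 0.012 and 0.071 m and angle between the z axis of filler_3_mid and the z axis of chamber, either way round below 0.1 rad) or (z of filler_3_mid in the frame of rack between 0.072 and 0.083 m and y of filler_3_mid in the frame of rack between -0.008 and 0.008 m and x of filler_3_mid in the frame of rack between -0.056 and 0.056 m and angle between filler_3_mid's own z axis and vertical below 0.15 rad)) and ((z of filler_4_mid in the frame of chamber between 0.0625 and 0.0725 m and y of filler_4_mid in the frame of chamber between -0.008 and 0.008 m and x of filler_4_mid in the frame of chamber between 0.012 and 0.071 m and angle between the z axis of filler_4_mid and the z axis of chamber, either way round below 0.1 rad) or (z of filler_4_mid in the frame of rack between 0.072 and 0.083 m and y of filler_4_mid in the frame of rack between -0.008 and 0.008 m and x of filler_4_mid in the frame of rack between -0.056 and 0.056 m and angle between filler_4_mid's own z axis and vertical below 0.15 rad)) and ((z of filler_1_mid in the frame of chamber between 0.0625 and 0.0725 m and y of filler_1_mid in the frame of chamber between -0.008 and 0.008 m and x of filler_1_mid in the frame of chamber between 0.012 and 0.071 m and angle between the z axis of filler_1_mid and the z axis of chamber, either way round below 0.1 rad and x of filler_1_mid in the frame of chamber above 0.041 m) or (z of filler_2_mid in the frame of chamber between 0.0625 and 0.0725 m and y of filler_2_mid in the frame of chamber between -0.008 and 0.008 m and x of filler_2_mid in the frame of chamber between 0.012 and 0.071 m and angle between the z axis of filler_2_mid and the z axis of chamber, either way round below 0.1 rad and x of filler_2_mid in the frame of chamber above 0.041 m) or (z of filler_3_mid in the frame of chamber between 0.0625 and 0.0725 m and y of filler_3_mid in the frame of chamber between -0.008 and 0.008 m and x of filler_3_mid in the frame of chamber between 0.012 and 0.071 m and angle between the z axis of filler_3_mid and the z axis of chamber, either way round below 0.1 rad and x of filler_3_mid in the frame of chamber above 0.041 m) or (z of filler_4_mid in the frame of chamber between 0.0625 and 0.0725 m and y of filler_4_mid in the frame of chamber between -0.008 and 0.008 m and x of filler_4_mid in the frame of chamber between 0.012 and 0.071 m and angle between the z axis of filler_4_mid and the z axis of chamber, either way round below 0.1 rad and x of filler_4_mid in the frame of chamber above 0.041 m)) and linear speed of each of filler_1, filler_2, filler_3, filler_4 below 0.02 m/s); the robot touches nothing.
It fails at once if a bystander (wash bottle, vial, dropper bottle or timer) is pushed more than 25 mm or knocked over (distance of any of wash_bottle, vial_a, vial_b, dropper, timer from where it was at the start of the episode above 0.025 m or angle between any of wash_bottle, vial_a, vial_b, dropper, timer's own z axis and vertical above 0.5 rad).
It fails at once if two filler plates are lifted out at the same time (height (world z) of each of filler_1_mid, filler_2_mid above 0.15 m or height (world z) of each of filler_1_mid, filler_3_mid above 0.15 m or height (world z) of each of filler_1_mid, filler_4_mid above 0.15 m or height (world z) of each of filler_2_mid, filler_3_mid above 0.15 m or height (world z) of each of filler_2_mid, filler_4_mid above 0.15 m or height (world z) of each of filler_3_mid, filler_4_mid above 0.15 m).
It fails at once if the casting stand is forced: pressed with more than 100 N (contact force between stand and anything else above 100 N).
It also fails if it takes over 72 s, if anything falls off the work surface, if the arm or the gripper's body presses on something with over 40 N, if the wrist force passes 120 N, or if a joint passes its speed limit or range.

## Robot

A 6-joint arm with a two-finger parallel gripper is mounted at the origin on a cart in front of the work surface, level with it; the furniture and walls round the work are solid. World frame = base frame: x ahead of the robot, y to its left, z up, the work surface at z = 0. Lengths are in m, angles in degrees, forces in N, time in s.
With the tool pointing down it reaches from about 0.4 to 0.825 m from the base axis. Payload 7 kg.
Tool frame: the origin (TCP) lies at the centre of the arm's flange, where the gripper is bolted on; the fingertips stand 178 mm ahead of it and the grasp point (between the pads) lies 159 mm ahead of it (tip_reach is the distance from the TCP to the fingertips, in m); z points along the fingers, y is the line along which they close (so a half turn about z gives the same grasp; the last joint's range is limited). The gripper opens to 88 mm and grips with 3 to 60 N. Pads are 19 mm wide; open, the fingers measure 130 mm over their backs; the gripper's body (78 mm by 193 mm) begins 47 mm behind the grasp point.
Start: joints at [-52.133, 20.546, 0.682, 0, -70.136, -16.507], TCP at [0.246, -0.629, 0.405] pointing down, gripper open.
Joint ranges: [-176.03, 176.03], [-82.01, 121.73], [-58.28, 71.71], [-173.87, 95.51], [-174.79, -0.11], [-173.66, 173.66]. Speed limits (degrees/s): [136.94, 136.94, 172.46, 180, 180, 180].

## Interface

Orientations are given as [roll, pitch, yaw] about the fixed x, y, z axes, in that order (R = Rz(yaw) Ry(pitch) Rx(roll)).
In Python, from plant import * gives the robot as it stands.
- The arm moves only by the shell command python3 -m handwheel 'ROWS'. ROWS is JSON, a list of rows, each a list of 7 numbers: the opening, from -1 (shut) to 1 (fully open), then the shift along the tool's x, y, z as a fraction of full scale, then the turn, a rotation vector about the tool's x, y, z as a fraction of full scale. A call has 1 to 5 rows; each row shifts and turns the commanded pose from where the row before left it, along the tool's axes as they then stand; what a row does not reach is not made up. Full scale, the value 1, is 0.025 m for a shift and 6 degrees for a turn. A row lasts 1/8 s, in which the tool goes at most 62.5 mm and 10.7 degrees, less where a joint would pass 70% of its speed; a pose out of reach is approached as far as the arm can. A call with a number of a shift or a turn outside -1 to 1 is refused whole. A call with a gripper value outside its range is refused whole. The fingers move at their own pace and stop on an object; the grip force is fixed at half the most. Time passes only in rows, so rows that do not move let the fingers close. It gives the time, the measured TCP pose, the force, the opening and the grip force at its end, in the units of the state.
- get_obs(): the state, without advancing time (a new reading comes with each control period).
- snapshot(name): name is "scene" or "top"; returns a dict with "color" (400x640x3 uint8, red, green, blue), "fx", "fy", "cx", "cy" (pixels), "R" (3x3) and "t" (3): a world point X has camera coordinates R X + t. Camera axes: x right, y down, z forward; pixel columns grow to the right and rows downward; lengths in m; the calibration is good to about 2 mm. A picture is of the moment at which its call begins. There is no depth.
- close_job(): hands the job in; it is judged then, once.
The state is a dict: "clock": time; "joint_pos": joint angles; "qvel": joint speeds; "tau": joint torques, N m; "tool_pos": TCP position; "orientation": TCP orientation; "force": force on the tool from outside, world axes, zero at the start; "moment": the same for the moment, N m; "opening": finger opening in m; "gripper_force": force on a finger pad.
Only numpy, scipy, OpenCV 4.12 (cv2) and the standard library are available. Lean on these libraries where they do the work, as an engineer would, in place of code of your own. Each camera call takes 0.05 s, during which the arm holds its last target. There are 200 camera calls.

## Working session

There is one attempt and no reset: what is moved stays moved. The work goes in short steps, Python scripts to look and compute and a shell command to move; the robot and the scene stay as the last step left them, time stands still between calls to the robot, and variables do not carry over. Pictures are saved under pics/ and viewed, at most 11 in all, crops included, and the job is handed in when it is done.

```bash
ls; mkdir -p pics
python3 - <<'E'
from plant import *
import cv2
for n in("scene","top"):
    s=snapshot(n); cv2.imwrite(f"pics/{n}0.png",s["color"][:,:,::-1])
    print(n,s["fx"],s["fy"],s["cx"],s["cy"],s["R"],s["t"])
print(get_obs())
E
```

```text
pics
scene 367.70753701051603 367.70753701051603 322.62453089497615 199.9960308596011 [[-0.88976475 -0.4564177   0.00125531]
 [-0.22757821  0.44126555 -0.86803967]
 [ 0.39563475 -0.77263678 -0.49649325]] [0.50282206 0.22472673 0.71958946]
top 411.8184483523551 411.8184483523551 317.7398558268507 202.5704194297432 [[ 0.01450934 -0.99980242  0.01358664]
 [-0.98978516 -0.01628867 -0.14163341]
 [ 0.14182674 -0.01139285 -0.98982593]] [-0.02880055  0.57974752  1.00432011]
{'clock': 0.1, 'joint_pos': array([-5.21339396e+01,  2.05866477e+01,  6.39842977e-01, -1.59476089e-02,
       -7.01355740e+01, -1.65066910e+01]), 'qvel': array([ 0.01223556, -0.00845889,  0.1675514 ,  0.02933802,  0.11736594,
       -0.02092653]), 'tau': array([-2.97423867e-03, -5.84162807e+01,  2.93750632e+01,  7.01554433e+00,
        1.01627066e-02, -7.85682209e-05]), 'tool_pos': array([ 0.24577726, -0.62848626,  0.40383575]), 'orientation': array([ 1.79916756e+02, -9.03317490e-03, -1.58646054e+02]), 'force': array([ 0.65269859, -0.19353916,  0.17676892]), 'moment': array([ 0.05586642, -0.01187961,  0.00403063]), 'gripper_force': 0.0, 'opening': 0.08767420596717537}
```

View pics/scene0.png

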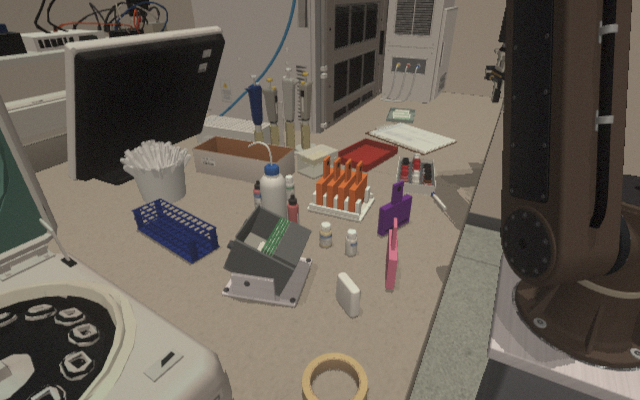

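View pics/top0.png

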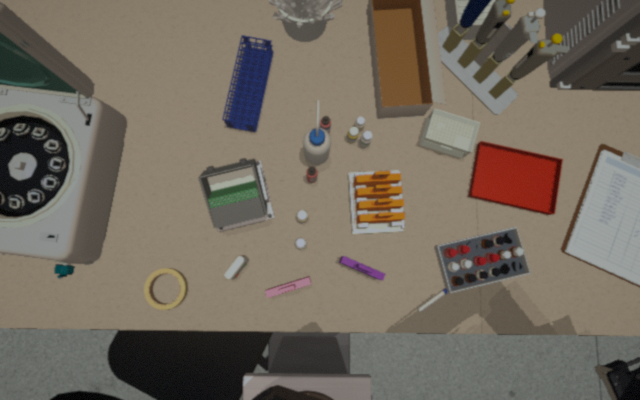

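The orange plates are in the white rack: top view around (380,180/193/205/217), scene view around (342,185). The chamber is at top (236,193). Look-alikes to leave alone are the purple plate at top (361,268) and the pink one at top (288,288). I'll crop closer.

Run:
```python
import cv2
t=cv2.imread("pics/top0.png"); s=cv2.imread("pics/scene0.png")
a=cv2.resize(t[150:240,195:275],None,fx=5,fy=5,interpolation=cv2.INTER_CUBIC)
b=cv2.resize(t[160:240,340:415],None,fx=5,fy=5,interpolation=cv2.INTER_CUBIC)
b=cv2.copyMakeBorder(b,0,50,0,0,cv2.BORDER_CONSTANT)
cv2.imwrite("pics/c1.png",cv2.hconcat([a,b]))
c=cv2.resize(s[150:310,215:415],None,fx=3.7,fy=3.7,interpolation=cv2.INTER_CUBIC)
cv2.imwrite("pics/c2.png",c)
```

```text
(no output)
```

View pics/c1.png

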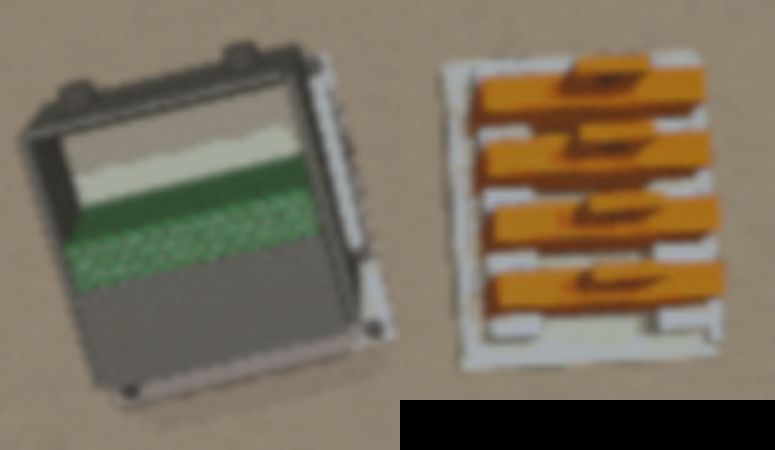

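View pics/c2.png

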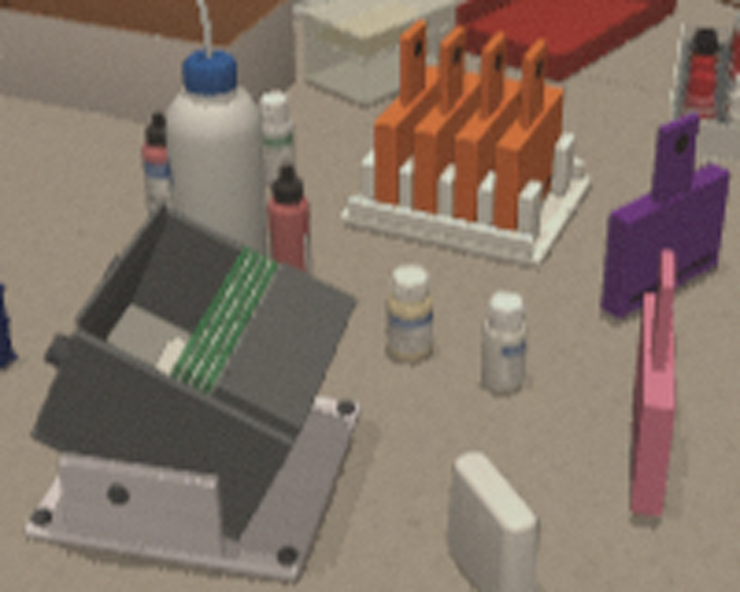

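Top crop: four orange plates at (382,177) to (382,217) px, gripped tabs centred. The chamber shows grey near block, then striped pack top, then dark-green pack face, then the light floor. I'll fit both poses from these points.

```bash
cat > h.py <<'E'
import numpy as np
from scipy.optimize import least_squares
CAM={}
CAM['top']=(411.81845,411.81845,317.73986,202.57042,np.array([[0.01450934,-0.99980242,0.01358664],[-0.98978516,-0.01628867,-0.14163341],[0.14182674,-0.01139285,-0.98982593]]),np.array([-0.02880055,0.57974752,1.00432011]))
CAM['scene']=(367.7075,367.7075,322.62453,199.99603,np.array([[-0.88976475,-0.4564177,0.00125531],[-0.22757821,0.44126555,-0.86803967],[0.39563475,-0.77263678,-0.49649325]]),np.array([0.50282206,0.22472673,0.71958946]))
def proj(n,X):
    fx,fy,cx,cy,R,t=CAM[n]; p=np.asarray(X)@R.T+t
    return np.stack([fx*p[...,0]/p[...,2]+cx,fy*p[...,1]/p[...,2]+cy],-1)
def atz(n,uv,z):
    fx,fy,cx,cy,R,t=CAM[n]; d=R.T@np.array([(uv[0]-cx)/fx,(uv[1]-cy)/fy,1]); c=-R.T@t
    return c+d*(z-c[2])/d[2]
c25,s25=np.cos(np.radians(25)),np.sin(np.radians(25))
def chamR(yaw):
    d=np.array([np.cos(yaw),np.sin(yaw),0]); e=np.array([0,0,1.])
    x=c25*d+s25*e; z=-s25*d+c25*e
    return np.stack([x,np.cross(z,x),z],1)
def cham(p,P): return np.asarray(P)@chamR(p[2]).T+np.array([p[0],p[1],.042])
E
python3 - <<'E'
from h import *
T=lambda u,v:(195+u/5,150+v/5); Rk=lambda u,v:(340+(u-400)/5,160+v/5); S=lambda u,v:(215+u/3.7,150+v/3.7)
# chamber
obs=[('top',T(75,292),lambda f:(0,.059,.083)),('top',T(318,235),lambda f:(0,-.059,.083)),
('top',T(68,242),lambda f:(f,.059,.082)),('top',T(307,190),lambda f:(f,-.059,.082)),
('scene',S(278,262),lambda f:(0,-.059,.083)),('scene',S(215,390),lambda f:(0,.059,.083)),
('scene',S(245,250),lambda f:(f,-.059,.082)),('scene',S(172,375),lambda f:(f,.059,.082))]
fun=lambda p:np.concatenate([proj(n,cham(p,g(p[3])))-uv for n,uv,g in obs])
r=least_squares(fun,[.5,.2,.2,.027],loss='soft_l1')
print(r.x,np.degrees(r.x[2])); print(fun(r.x).reshape(-1,2).round(1))
for nm,P in dict(frimL=(.071,.06,.07),frimR=(.071,-.06,.07),fb=(r.x[3],0,0),fb2=(r.x[3],.05,0),swL=(.0,.06,.076),swL2=(.07,.06,.076),swR2=(.07,-.06,.076)).items():
    q=proj('top',cham(r.x,P)); q2=proj('scene',cham(r.x,P)); print(nm,(q-[195,150])*5,(q2-[215,150])*3.7)
for k,(a) in dict(p1=[(480,80),(706,68),(706,105),(483,115)],p4=[(500,275),(722,262),(722,297),(495,312)],p2=[(487,145),(711,133),(711,167),(487,178)],p3=[(493,210),(718,198),(718,232),(493,248)]).items():
    w=np.array([atz('top',Rk(*q),.09) for q in a]); m=w.mean(0); d=(w[0]+w[3]-w[1]-w[2])/2
    print(k,m.round(4),'len',np.linalg.norm(d),'yaw of -y->+y',np.degrees(np.arctan2(-d[0],d[1])))
# tabs in scene
print([proj('scene',m2) for m2 in []])
E
```

```text
[0.60016495 0.18707337 0.25367765 0.02191842] 14.53465886348398
[[-1.  -0. ]
 [-0.3 -0.3]
 [-2.3  1.1]
 [-0.4 -0.2]
 [ 0.5 -0.4]
 [-0.6 -2. ]
 [ 0.3 -1.6]
 [ 0.6 -2.9]]
frimL [ 27.71513134 142.10214903] [ 81.01216122 337.07956992]
frimR [280.980047    82.97252099] [165.6342901  219.31564945]
fb [195.36131701 176.25036778] [164.42534661 398.34756699]
fb2 [ 97.96575532 199.15402049] [131.33317521 454.43768615]
swL [ 69.87718339 287.94163191] [207.50495224 392.82425333]
swL2 [ 26.28206226 147.05280284] [ 86.14518402 330.01186395]
swR2 [280.99415487  87.55826905] [170.44703921 212.68403277]
p1 [ 0.6354 -0.1677  0.09  ] len 0.11032372594377958 yaw of -y->+y 3.8386413474822048
p4 [ 0.5398 -0.1748  0.09  ] len 0.10896319277613631 yaw of -y->+y 4.487041426493342
p2 [ 0.6038 -0.17    0.09  ] len 0.1096101301740186 yaw of -y->+y 3.935768695401489
p3 [ 0.5712 -0.173   0.09  ] len 0.10969475313042949 yaw of -y->+y 4.519195258726626
[]
```

```bash
cat >> h.py <<'E'
from scipy.spatial.transform import Rotation as Ro
CH=[.6002,.1871,.25368]; XF=.0219
def down(yaw): # tool y along plate y for plate yaw (rad), tool z down
    x=np.array([-np.cos(yaw),-np.sin(yaw),0]);z=np.array([0,0,-1.]);return np.stack([x,np.cross(z,x),z],1)
def chtool(): # tool axes over chamber
    C=chamR(CH[2]); return np.stack([-C[:,0],C[:,1],-C[:,2]],1)
def go(pos,R):
    from plant import get_obs
    o=get_obs(); Rc=Ro.from_euler('xyz',o['orientation'],degrees=True).as_matrix()
    d=np.array(pos)-o['tool_pos']; rv=np.degrees(Ro.from_matrix(Rc.T@R).as_rotvec())/6
    print('t',o['clock'],'pos',o['tool_pos'].round(4),'F',o['force'].round(1),'open',round(o['opening'],4))
    print(' shift(cur tool axes)',(Rc.T@d/.025).round(2),'shift(target axes)',(R.T@d/.025).round(2),'turn',rv.round(2))
def chpos(x,y,z): # TCP for plate centre at (x,y,z) in chamber frame, grasp 45.5 above centre
    return cham(CH,(x,y,z+.0455+.159))
RK=np.radians(4.2)
E
python3 - <<'E'
from h import *
go([.540,-.175,.400],down(RK))
print(chtool(),chpos(.035,0,.1675),chpos(.035,0,.0675))
for n,uv,z in(('wash',(317,138),.21),('dropper',(311,173),.1),('vial',(302,216),.06),('vial2',(300,243),.06),('timer',(235,266),.06)): print(n,atz('top',uv,z).round(3))
E
```

```text
t 0.1 pos [ 0.2458 -0.6285  0.4038] F [ 0.7 -0.2  0.2] open 0.0877
 shift(cur tool axes) [-17.57  12.61   0.17] shift(target axes) [-13.07  17.23   0.15] turn [ 0.01 -0.    2.86]
[[-0.87730178 -0.25096787  0.40909254]
 [-0.22745414  0.96799542  0.10606361]
 [-0.42261826  0.         -0.90630779]] [0.47872314 0.15560523 0.39393814] [0.51963239 0.16621159 0.30330736]
wash [ 0.698 -0.014  0.21 ]
dropper [ 0.644 -0.002  0.1  ]
vial [0.543 0.019 0.06 ]
vial2 [0.476 0.023 0.06 ]
timer [0.418 0.179 0.06 ]
```

```bash
python3 -m handwheel '[[1,0,0,0,0,0,0.95],[1,0,0,0,0,0,0.95],[1,0,0,0,0,0,0.95],[1,-0.72,0.95,0,0,0,0],[1,-0.72,0.95,0,0,0,0]]'
python3 -m handwheel '[[1,-0.72,0.95,0,0,0,0],[1,-0.72,0.95,0,0,0,0],[1,-0.72,0.95,0,0,0,0],[1,-0.72,0.95,0,0,0,0],[1,-0.72,0.95,0,0,0,0]]'
python3 -m handwheel '[[1,-0.72,0.95,0,0,0,0],[1,-0.72,0.95,0,0,0,0],[1,-0.72,0.95,0,0,0,0],[1,-0.72,0.95,0,0,0,0],[1,-0.72,0.95,0,0,0,0]]'
python3 -m handwheel '[[1,-0.72,0.95,0,0,0,0],[1,-0.72,0.95,0,0,0,0],[1,-0.72,0.95,0,0,0,0],[1,-0.72,0.95,0,0,0,0],[1,0,0,0,0,0,0]]'
python3 -c "
from h import *
go([.540,-.175,.282],down(RK))
import cv2
from plant import *
s=snapshot('scene');t=snapshot('top')
a=cv2.resize(s['color'][80:240,270:450,::-1],None,fx=2.2,fy=2.2)
b=cv2.resize(t['color'][130:290,320:480,::-1],None,fx=2.2,fy=2.2)
cv2.imwrite('pics/d.png',cv2.hconcat([a,b]))
"
```

```text
clock: 0.72
tool_pos: [0.2783, -0.5781, 0.4039]
orientation: [179.9, -0.0, -175.8]
force: [0.1, 0.2, 0.3]
opening: 0.0876
gripper_force: 0.0
clock: 1.35
tool_pos: [0.3595, -0.4525, 0.4043]
orientation: [180.0, -0.0, -175.7]
force: [0.7, -0.4, -0.2]
opening: 0.0875
gripper_force: 0.0
clock: 1.98
tool_pos: [0.4404, -0.3274, 0.4044]
orientation: [180.0, -0.0, -175.7]
force: [-0.2, -0.6, 0.7]
opening: 0.0876
gripper_force: 0.0
clock: 2.6
tool_pos: [0.5056, -0.227, 0.4043]
orientation: [180.0, -0.0, -175.6]
force: [-0.3, 0.0, -0.7]
opening: 0.0875
gripper_force: 0.0
t 2.6 pos [ 0.5056 -0.227   0.4043] F [-0.3  0.  -0.7] open 0.0875
 shift(cur tool axes) [-1.54  1.97  4.89] shift(target axes) [-1.53  1.97  4.89] turn [ 0.   -0.01  0.03]
```

View pics/d.png

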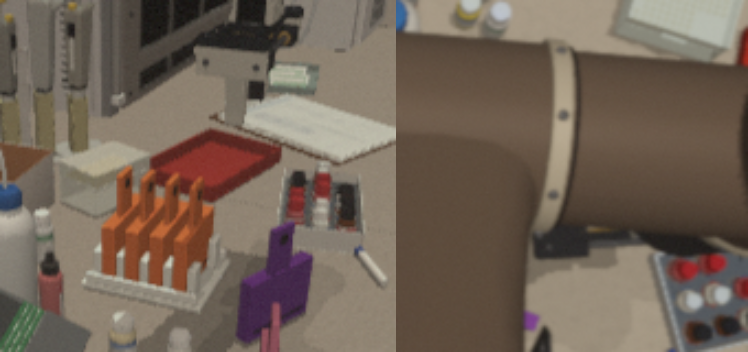

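The gripper is behind and above the rack, with nothing in its way. The nearest plate's tab top is at scene (360,161).

```bash
python3 -m handwheel '[[1,-0.77,0.98,0,0,0,0],[1,-0.77,0.98,0,0,0,0],[1,0,0,0.8,0,0,0],[1,0,0,0.8,0,0,0],[1,0,0,0,0,0,0]]'
python3 -c "
from h import *
print(proj('scene',(.540,-.175,.145)))
go([.540,-.175,.282],down(RK))
import cv2
from plant import *
s=snapshot('scene')
cv2.imwrite('pics/e.png',cv2.resize(s['color'][100:240,280:420,::-1],None,fx=4,fy=4,interpolation=cv2.INTER_CUBIC))
"
```

```text
clock: 3.32
tool_pos: [0.5387, -0.1772, 0.3632]
orientation: [180.0, -0.2, -175.8]
force: [0.1, 0.4, 0.0]
opening: 0.088
gripper_force: 0.0
[360.41339655 162.63208091]
t 3.325 pos [ 0.5387 -0.1772  0.3632] F [0.1 0.4 0. ] open 0.088
 shift(cur tool axes) [-0.07  0.08  3.25] shift(target axes) [-0.06  0.08  3.25] turn [ 0.   -0.03 -0.  ]
```

View pics/e.png

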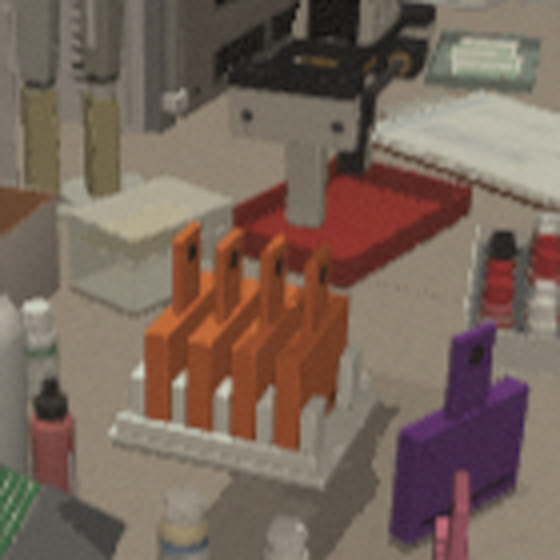

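The near finger, at crop (305,190), hangs over the nearest plate and the prediction matches. I'll descend, grip and lift.

```bash
python3 -m handwheel '[[1,-0.06,0.08,0.85,0,0,0],[1,0,0,0.85,0,0,0],[1,0,0,0.8,0,0,0],[1,0,0,0.75,0,0,0],[1,0,0,0,0,0,0]]'
python3 -m handwheel '[[-1,0,0,0,0,0,0],[-1,0,0,0,0,0,0],[-1,0,0,0,0,0,0],[-1,0,0,0,0,0,0],[-1,0,0,0,0,0,0]]'
python3 -m handwheel '[[-1,0,0,0,0,0,0],[-1,0,0,0,0,0,0],[-1,0,0,-0.3,0,0,0],[-1,0,0,-0.6,0,0,0],[-1,0,0,-0.8,0,0,0]]'
```

```text
clock: 4.0
tool_pos: [0.5407, -0.1749, 0.2832]
orientation: [-180.0, -0.1, -175.8]
force: [-0.3, 0.1, -0.4]
opening: 0.0878
gripper_force: 0.0
clock: 4.62
tool_pos: [0.5409, -0.1744, 0.2835]
orientation: [-180.0, 0.0, -175.7]
force: [0.6, 1.0, 0.3]
opening: 0.0433
gripper_force: 0.0
clock: 5.25
tool_pos: [0.5408, -0.1745, 0.3268]
orientation: [-180.0, -0.0, -175.7]
force: [1.2, -0.6, -2.3]
opening: 0.0358
gripper_force: 30.0
```

```bash
sed -i 's/\.0455+/.047+/' h.py
python3 -m handwheel '[[-1,0,0,-1,0,0,0],[-1,0,0,-1,0,0,0],[-1,0,0,-1,0,0,0],[-1,0,0,-1,0,0,0],[-1,0,0,-0.5,0,0,0]]'
python3 -c "
from h import *
go(chpos(.036,0,.2075),chtool())"
```

```text
clock: 5.88
tool_pos: [0.5408, -0.1745, 0.4408]
orientation: [-180.0, 0.2, -175.7]
force: [0.1, 0.2, -3.1]
opening: 0.0356
gripper_force: 30.0
t 5.875 pos [ 0.5408 -0.1745  0.4408] F [ 0.1  0.2 -3.1] open 0.0356
 shift(cur tool axes) [ 2.15 13.23  0.34] shift(target axes) [-0.07 13.41  0.42] turn [-0.38 -4.13 -1.68]
```

```bash
python3 -m handwheel '[[-1,0.15,0.95,0,0,0,0],[-1,0.15,0.95,0,0,0,0],[-1,0.15,0.95,0,0,0,0],[-1,0.15,0.95,0,0,0,0],[-1,0.15,0.95,0,0,0,0]]'
python3 -m handwheel '[[-1,0.15,0.95,0,0,0,0],[-1,0.15,0.95,0,0,0,0],[-1,0.15,0.95,0,0,0,0],[-1,0.15,0.95,0,0,0,0],[-1,0.15,0.95,0,0,0,0]]'
python3 -m handwheel '[[-1,0.15,0.95,0,0,0,0],[-1,0.15,0.95,0,0,0,0],[-1,0.15,0.95,0,0,0,0],[-1,0.15,0.9,0,0,0,0],[-1,0,0,0,0,0,0]]'
python3 -m handwheel '[[-1,0,0,0,-0.08,-0.83,-0.34],[-1,0,0,0,-0.08,-0.83,-0.34],[-1,0,0,0,-0.08,-0.83,-0.34],[-1,0,0,0,-0.08,-0.83,-0.34],[-1,0,0,0,-0.08,-0.83,-0.34]]'
python3 -m handwheel '[[-1,0,0,0,0,0,0],[-1,0,0,0,0,0,0]]'
python3 -c "
from h import *
go(chpos(.036,0,.2075),chtool())
import cv2
from plant import *
s=snapshot('scene');t=snapshot('top')
a=cv2.resize(s['color'][120:320,190:390,::-1],None,fx=2,fy=2)
b=cv2.resize(t['color'][120:260,170:310,::-1],(400,400))
cv2.imwrite('pics/f.png',cv2.hconcat([a,b]))
"
```

```text
clock: 6.5
tool_pos: [0.5129, -0.0567, 0.4384]
orientation: [180.0, -0.0, -175.7]
force: [-0.8, 0.7, -2.0]
opening: 0.0357
gripper_force: 30.0
clock: 7.12
tool_pos: [0.4853, 0.0602, 0.4384]
orientation: [180.0, -0.0, -175.7]
force: [-0.5, -0.8, -2.3]
opening: 0.0354
gripper_force: 30.0
clock: 7.75
tool_pos: [0.4635, 0.1529, 0.4384]
orientation: [180.0, -0.0, -175.6]
force: [0.9, 0.5, -2.1]
opening: 0.0357
gripper_force: 30.0
clock: 8.38
tool_pos: [0.4637, 0.1513, 0.4384]
orientation: [179.9, 25.1, -165.3]
force: [0.6, 0.5, -1.9]
opening: 0.0359
gripper_force: 30.0
clock: 8.62
tool_pos: [0.464, 0.1515, 0.4385]
orientation: [179.9, 24.9, -165.5]
force: [-0.1, -0.5, -2.5]
opening: 0.0357
gripper_force: 30.0
t 8.625 pos [0.464  0.1515 0.4385] F [-0.1 -0.5 -2.5] open 0.0357
 shift(cur tool axes) [0.16 0.01 0.21] shift(target axes) [0.16 0.01 0.21] turn [ 0.02 -0.02 -0.  ]
```

View pics/f.png

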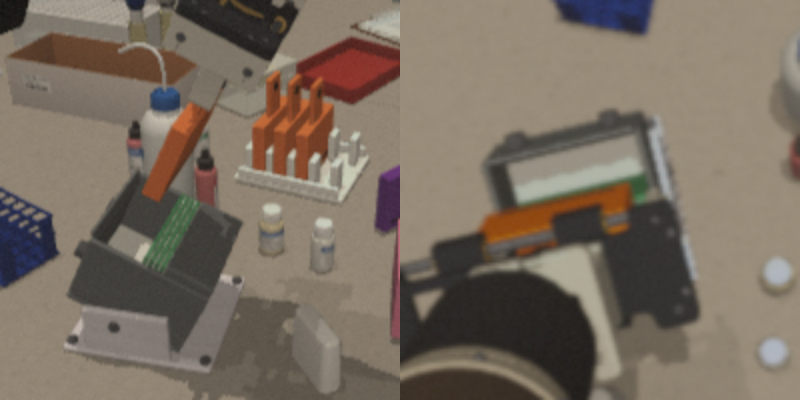

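Right: the tilted plate lines up with the mouth, both side margins look similar, and it is on the far side of the pack. I'll lower it in steps and watch the force.

```bash
python3 -m handwheel '[[-1,0.08,0,0.7,0,0,0],[-1,0.08,0,0.7,0,0,0],[-1,0,0,0.7,0,0,0],[-1,0,0,0.5,0,0,0],[-1,0,0,0.4,0,0,0]]'
python3 -m handwheel '[[-1,0,0,0.4,0,0,0],[-1,0,0,0.4,0,0,0],[-1,0,0,0.3,0,0,0],[-1,0,0,0.3,0,0,0],[-1,0,0,0.2,0,0,0]]'
python3 -c "
from h import *
go(chpos(.036,0,.0675),chtool())
"
```

```text
clock: 9.35
tool_pos: [0.4916, 0.1594, 0.3682]
orientation: [179.9, 24.9, -165.4]
force: [0.6, -0.1, -2.5]
opening: 0.036
gripper_force: 30.0
clock: 9.98
tool_pos: [0.5075, 0.1636, 0.3321]
orientation: [179.9, 25.0, -165.4]
force: [-0.4, 0.4, -2.5]
opening: 0.0357
gripper_force: 30.0
t 9.975 pos [0.5075 0.1636 0.3321] F [-0.4  0.4 -2.5] open 0.0357
 shift(cur tool axes) [-0.   -0.02  1.19] shift(target axes) [-0.   -0.02  1.19] turn [ 0.03 -0.01  0.01]
```

```bash
python3 -m handwheel '[[-1,0,0,0.3,0,0,0],[-1,0,0,0.3,0,0,0],[-1,0,0,0.2,0,0,0],[-1,0,0,0.1,0,0,0],[-1,0,0,0,0,0,0]]'
python3 -m handwheel '[[-1,0,0,0.08,0,0,0],[-1,0,0,0.08,0,0,0],[-1,0,0,0,0,0,0]]'
python3 -c "
from h import *
go(chpos(.036,0,.0675),chtool())
"
```

```text
clock: 10.6
tool_pos: [0.5166, 0.1659, 0.3119]
orientation: [179.9, 25.0, -165.4]
force: [0.2, 0.3, -1.8]
opening: 0.0359
gripper_force: 30.0
clock: 10.98
tool_pos: [0.5182, 0.1664, 0.3083]
orientation: [179.9, 25.0, -165.4]
force: [0.1, 0.2, -2.2]
opening: 0.0357
gripper_force: 30.0
t 10.975 pos [0.5182 0.1664 0.3083] F [ 0.1  0.2 -2.2] open 0.0357
 shift(cur tool axes) [-0.   -0.02  0.15] shift(target axes) [-0.   -0.02  0.15] turn [ 0.03 -0.    0.01]
```

```bash
python3 -m handwheel '[[-1,0,0,0.08,0,0,0],[-1,0,0,0,0,0,0]]'
python3 -m handwheel '[[-1,0,0,0.06,0,0,0],[-1,0,0,0,0,0,0]]'
python3 -m handwheel '[[-1,0,0,0.06,0,0,0],[-1,0,0,0,0,0,0]]' | grep -E 'pos|force'
python3 -m handwheel '[[-1,0,0,0.06,0,0,0],[-1,0,0,0,0,0,0]]'| grep -E 'pos|force'
```

```text
clock: 11.22
tool_pos: [0.519, 0.1667, 0.3065]
orientation: [179.9, 25.0, -165.4]
force: [0.2, 0.1, -2.3]
opening: 0.0358
gripper_force: 30.0
clock: 11.48
tool_pos: [0.5196, 0.1668, 0.3052]
orientation: [179.9, 25.0, -165.4]
force: [-0.2, -0.8, -2.3]
opening: 0.0358
gripper_force: 30.0
tool_pos: [0.5204, 0.1671, 0.3051]
force: [-5.0, -1.3, 6.3]
gripper_force: 30.0
tool_pos: [0.5212, 0.1672, 0.3052]
force: [-13.4, -4.5, 19.1]
gripper_force: 30.0
```

Floor contact is at the expected height. I'll ease off, slide towards the pack and release.

```bash
python3 -m handwheel '[[-1,0,0,-0.06,0,0,0],[-1,0.06,0,0,0,0,0],[-1,0.06,0,0,0,0,0],[-1,0,0,0,0,0,0]]'
python3 -m handwheel '[[1,0,0,0,0,0,0],[1,0,0,0,0,0,0],[1,0,0,0,0,0,0],[1,0,0,0,0,0,0],[1,0,0,0,0,0,0]]'
python3 -m handwheel '[[1,0,0,-0.5,0,0,0],[1,0,0,-1,0,0,0],[1,0,0,-1,0,0,0],[1,0,0,-1,0,0,0],[1,0,0,-1,0,0,0]]'
python3 -m handwheel '[[1,0,0,-0.6,0,0,0],[1,0,0,0,0,0,0]]'
python3 -c "
from h import *
print(proj('scene',cham(CH,(.031,0,.135))),proj('top',cham(CH,(.031,0,.135))))
go([.463,.153,.44],down(RK))
"
```

```text
clock: 12.48
tool_pos: [0.5181, 0.1669, 0.3039]
orientation: [179.8, 25.1, -165.4]
force: [-4.1, -1.4, 8.4]
opening: 0.0359
gripper_force: 30.0
clock: 13.1
tool_pos: [0.5176, 0.1664, 0.3026]
orientation: [179.9, 25.0, -165.4]
force: [-0.3, -0.0, -0.4]
opening: 0.0802
gripper_force: 0.0
clock: 13.72
tool_pos: [0.4712, 0.154, 0.4054]
orientation: [179.8, 25.0, -165.4]
force: [1.4, -0.3, 0.1]
opening: 0.0876
gripper_force: 0.0
clock: 13.98
tool_pos: [0.4654, 0.1526, 0.4194]
orientation: [179.8, 25.1, -165.4]
force: [0.9, 0.7, -0.3]
opening: 0.0874
gripper_force: 0.0
[277.54807926 210.13940259] [227.96786093 195.92923171]
t 13.975 pos [0.4654 0.1526 0.4194] F [ 0.9  0.7 -0.3] open 0.0874
 shift(cur tool axes) [-0.27  0.04 -0.78] shift(target axes) [ 0.1   0.02 -0.82] turn [0.42 4.17 1.71]
```

```bash
python3 -m handwheel '[[1,0,0,-0.5,0.08,0.83,0.34],[1,0,0,-0.3,0.08,0.83,0.34],[1,0,0,0,0.08,0.83,0.34],[1,0,0,0,0.08,0.83,0.34],[1,0,0,0,0.08,0.83,0.34]]' >/dev/null
python3 -m handwheel '[[1,0,-0.95,0,0,0,0],[1,0,-0.95,0,0,0,0],[1,0,-0.95,0,0,0,0],[1,0,-0.95,0,0,0,0],[1,0,0,0,0,0,0]]'
python3 -c "
from h import *
go([.571,-.173,.40],down(RK))
import cv2
from plant import *
s=snapshot('scene');t=snapshot('top')
a=cv2.resize(s['color'][150:310,210:350,::-1],(350,400),interpolation=cv2.INTER_CUBIC)
b=cv2.resize(t['color'][140:240,190:290,::-1],(400,400),interpolation=cv2.INTER_CUBIC)
cv2.imwrite('pics/g.png',cv2.hconcat([a,b]))
"
```

```text
clock: 15.22
tool_pos: [0.4652, 0.0546, 0.4355]
orientation: [-179.9, -0.1, -175.9]
force: [-0.1, -0.6, -0.3]
opening: 0.0877
gripper_force: 0.0
t 15.225 pos [0.4652 0.0546 0.4355] F [-0.1 -0.6 -0.3] open 0.0877
 shift(cur tool axes) [-3.57 -9.38  1.42] shift(target axes) [-3.55 -9.39  1.42] turn [-0.01 -0.01 -0.01]
```

View pics/g.png

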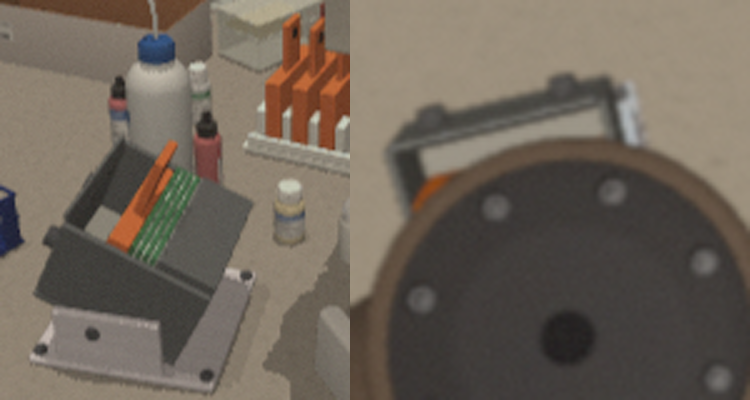

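The first plate is flat against the pack and the gap beyond it is open. Its tab top at scene (276,210) matches the prediction. On to plate 3.

```bash
python3 -m handwheel '[[1,-0.35,-0.94,0,0,0,0],[1,-0.35,-0.94,0,0,0,0],[1,-0.35,-0.94,0,0,0,0],[1,-0.36,-0.94,0,0,0,0],[1,-0.36,-0.94,0,0,0,0]]'>/dev/null
python3 -m handwheel '[[1,-0.36,-0.94,0,0,0,0],[1,-0.36,-0.94,0.2,0,0,0],[1,-0.36,-0.94,0.4,0,0,0],[1,-0.36,-0.94,0.8,0,0,0],[1,-0.36,-0.93,0.8,0,0,0]]'
python3 -m handwheel '[[1,0,0,0.5,0,0,0],[1,0,0,0,0,0,0],[1,0,0,0,0,0,0]]'>/dev/null
python3 -c "
from h import *
go([.5715,-.173,.2825],down(RK))
import cv2
from plant import *
t=snapshot('top');s=snapshot('scene')
a=cv2.resize(s['color'][120:240,290:390,::-1],(350,420),interpolation=cv2.INTER_CUBIC)
b=cv2.resize(t['color'][150:234,195:279,::-1],(420,420),interpolation=cv2.INTER_CUBIC)
cv2.imwrite('pics/i.png',cv2.hconcat([a,b]))
"
```

```text
clock: 16.58
tool_pos: [0.5723, -0.1717, 0.3805]
orientation: [180.0, -0.0, -175.7]
force: [1.0, 0.4, 0.3]
opening: 0.0875
gripper_force: 0.0
t 16.95 pos [ 0.5717 -0.171   0.3698] F [-0.5  0.2  0.4] open 0.0875
 shift(cur tool axes) [ 0.02 -0.08  3.49] shift(target axes) [ 0.01 -0.08  3.49] turn [-0.    0.01  0.02]
```

View pics/i.png

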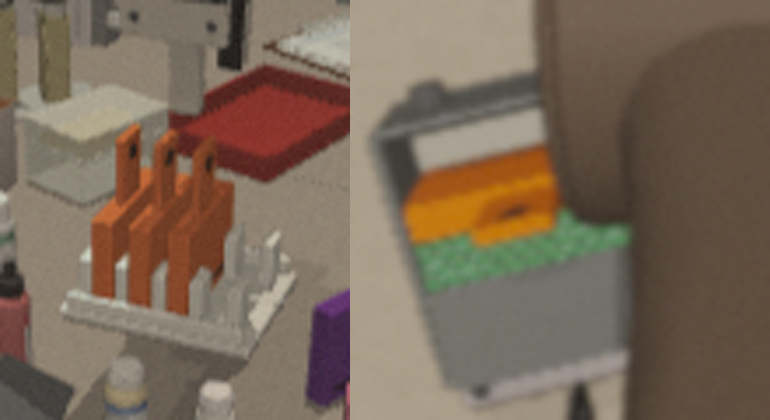

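The gripper is over the right-hand plate of the three left. The seated plate shows in the chamber with its near edge at the striped pack, and about 30 mm remains beyond it.

```bash
python3 -m handwheel '[[1,0,-0.08,0.9,0,0,0],[1,0,0,0.9,0,0,0],[1,0,0,0.9,0,0,0],[1,0,0,0.75,0,0,0],[1,0,0,0,0,0,0]]'
python3 -m handwheel '[[-1,0,0,0,0,0,0],[-1,0,0,0,0,0,0],[-1,0,0,0,0,0,0],[-1,0,0,0,0,0,0],[-1,0,0,0,0,0,0]]'
python3 -m handwheel '[[-1,0,0,0,0,0,0],[-1,0,0,0,0,0,0],[-1,0,0,-0.3,0,0,0],[-1,0,0,-0.6,0,0,0],[-1,0,0,-0.8,0,0,0]]'
python3 -m handwheel '[[-1,0,0,-1,0,0,0],[-1,0,0,-1,0,0,0],[-1,0,0,-1,0,0,0],[-1,0,0,-1,0,0,0],[-1,0,0,-0.5,0,0,0]]'
python3 -c "
from h import *
print(proj('top',cham(CH,[(.040,.055,.08),(.022,.055,.08)])))
go([.463,.153,.44],down(RK))"
```

```text
clock: 17.68
tool_pos: [0.5713, -0.1734, 0.2823]
orientation: [180.0, -0.1, -175.7]
force: [-0.6, -0.1, 0.0]
opening: 0.0879
gripper_force: 0.0
clock: 18.3
tool_pos: [0.5716, -0.1738, 0.283]
orientation: [-180.0, 0.0, -175.7]
force: [-0.8, -0.1, 0.0]
opening: 0.0433
gripper_force: 0.0
clock: 18.92
tool_pos: [0.5715, -0.1738, 0.3263]
orientation: [-180.0, -0.0, -175.7]
force: [0.1, 0.2, -2.3]
opening: 0.0358
gripper_force: 30.0
clock: 19.55
tool_pos: [0.5715, -0.1738, 0.4403]
orientation: [-180.0, 0.2, -175.7]
force: [1.1, 0.5, -3.0]
opening: 0.0359
gripper_force: 30.0
[[205.89059878 191.55850615]
 [208.12492078 198.81291363]]
t 19.55 pos [ 0.5715 -0.1738  0.4403] F [ 1.1  0.5 -3. ] open 0.0359
 shift(cur tool axes) [ 3.36 13.36 -0.  ] shift(target axes) [3.370e+00 1.336e+01 1.000e-02] turn [-0.    0.03  0.01]
```

```bash
python3 -m handwheel '[[-1,0.24,0.95,0,0,0,0],[-1,0.24,0.95,0,0,0,0],[-1,0.24,0.95,0,0,0,0],[-1,0.24,0.95,0,0,0,0],[-1,0.24,0.95,0,0,0,0]]'>/dev/null
python3 -m handwheel '[[-1,0.24,0.95,0,0,0,0],[-1,0.24,0.95,0,0,0,0],[-1,0.24,0.95,0,0,0,0],[-1,0.24,0.95,0,0,0,0],[-1,0.24,0.95,0,0,0,0]]'>/dev/null
python3 -m handwheel '[[-1,0.24,0.95,0,0,0,0],[-1,0.24,0.95,0,0,0,0],[-1,0.24,0.95,0,0,0,0],[-1,0.24,0.95,0,0,0,0],[-1,0,0,0,0,0,0]]'
python3 -m handwheel '[[-1,0,0,0,-0.08,-0.83,-0.34],[-1,0,0,0,-0.08,-0.83,-0.34],[-1,0,0,0,-0.08,-0.83,-0.34],[-1,0,0,0,-0.08,-0.83,-0.34],[-1,0,0,0,-0.08,-0.83,-0.34]]'>/dev/null
python3 -m handwheel '[[-1,0,0,0,0,0,0],[-1,0,0,0,0,0,0]]'
python3 -c "
from h import *
go(chpos(.055,0,.2075),chtool())"
```

```text
clock: 21.42
tool_pos: [0.4626, 0.1526, 0.4379]
orientation: [180.0, -0.0, -175.6]
force: [-0.3, -0.3, -3.4]
opening: 0.0355
gripper_force: 30.0
clock: 22.3
tool_pos: [0.4632, 0.1512, 0.438]
orientation: [179.9, 24.9, -165.5]
force: [0.2, -0.0, -2.9]
opening: 0.036
gripper_force: 30.0
t 22.3 pos [0.4632 0.1512 0.438 ] F [ 0.2 -0.  -2.9] open 0.036
 shift(cur tool axes) [-0.64  0.01  0.21] shift(target axes) [-0.64  0.01  0.21] turn [ 0.02 -0.02 -0.  ]
```

```bash
python3 -m handwheel '[[-1,-0.32,0,0,0,0,0],[-1,-0.32,0,0.2,0,0,0],[-1,0,0,0.6,0,0,0],[-1,0,0,0.6,0,0,0],[-1,0,0,0,0,0,0]]'
python3 -c "
from h import *
go(chpos(.055,0,.0675),chtool())
import cv2
from plant import *
t=snapshot('top');s=snapshot('scene')
a=cv2.resize(s['color'][150:290,210:350,::-1],(400,400),interpolation=cv2.INTER_CUBIC)
b=cv2.resize(t['color'][150:234,195:279,::-1],(400,400),interpolation=cv2.INTER_CUBIC)
cv2.imwrite('pics/j.png',cv2.hconcat([a,b]))
"
```

```text
clock: 22.92
tool_pos: [0.4921, 0.1591, 0.4115]
orientation: [179.9, 24.8, -165.4]
force: [-0.7, -0.2, -2.5]
opening: 0.0355
gripper_force: 30.0
t 22.925 pos [0.4921 0.1591 0.4115] F [-0.7 -0.2 -2.5] open 0.0355
 shift(cur tool axes) [-0.02 -0.01  4.34] shift(target axes) [-0.   -0.    4.34] turn [ 0.01 -0.03  0.01]
```

View pics/j.png

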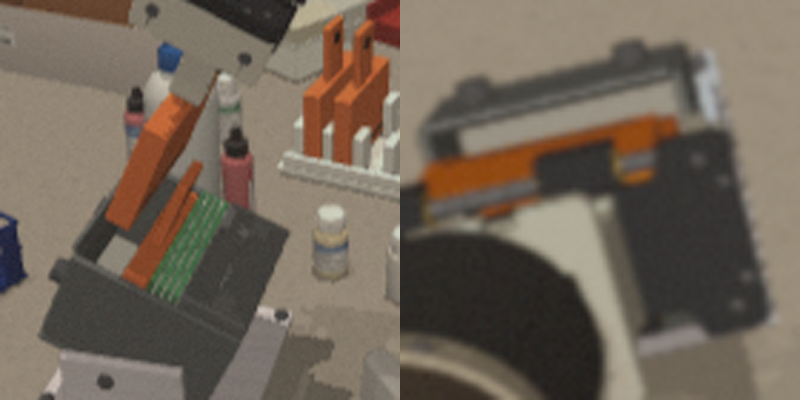

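The second plate is poised between the first plate and the far wall, with space visible on both sides. I'll lower it.

```bash
python3 -m handwheel '[[-1,0,0,0.4,0,0,0],[-1,0,0,0.4,0,0,0],[-1,0,0,0.3,0,0,0],[-1,0,0,0.3,0,0,0],[-1,0,0,0.2,0,0,0]]'
python3 -m handwheel '[[-1,0,0,0.3,0,0,0],[-1,0,0,0.3,0,0,0],[-1,0,0,0.3,0,0,0],[-1,0,0,0.3,0,0,0],[-1,0,0,0.2,0,0,0]]'
python3 -c "
from h import *
go(chpos(.055,0,.0675),chtool())"
```

```text
clock: 23.65
tool_pos: [0.508, 0.1635, 0.3761]
orientation: [179.9, 25.0, -165.4]
force: [0.4, 0.5, -2.3]
opening: 0.036
gripper_force: 30.0
clock: 24.28
tool_pos: [0.5222, 0.1672, 0.3443]
orientation: [179.9, 25.0, -165.4]
force: [0.5, 0.4, -3.3]
opening: 0.0358
gripper_force: 30.0
t 24.275 pos [0.5222 0.1672 0.3443] F [ 0.5  0.4 -3.3] open 0.0358
 shift(cur tool axes) [-0.01 -0.02  1.38] shift(target axes) [-0.01 -0.01  1.38] turn [ 0.03 -0.01  0.01]
```

```bash
python3 -m handwheel '[[-1,0,0,0.3,0,0,0],[-1,0,0,0.3,0,0,0],[-1,0,0,0.3,0,0,0],[-1,0,0,0.2,0,0,0],[-1,0,0,0,0,0,0]]' | grep -E 'pos|force'
python3 -m handwheel '[[-1,0,0,0.1,0,0,0],[-1,0,0,0.08,0,0,0],[-1,0,0,0,0,0,0]]' | grep -E 'pos|force'
python3 -m handwheel '[[-1,0,0,0.06,0,0,0],[-1,0,0,0,0,0,0]]' | grep -E 'pos|force'
```

```text
tool_pos: [0.5333, 0.1701, 0.3194]
force: [0.4, 0.2, -2.8]
gripper_force: 30.0
tool_pos: [0.5351, 0.1707, 0.3159]
force: [-0.2, -0.6, -2.4]
gripper_force: 30.0
tool_pos: [0.5357, 0.1709, 0.3145]
force: [0.0, 0.5, -2.1]
gripper_force: 30.0
```

```bash
python3 -m handwheel '[[-1,0,0,0.06,0,0,0],[-1,0,0,0,0,0,0]]' | grep -E 'pos|force'
python3 -m handwheel '[[-1,0,0,0.05,0,0,0],[-1,0,0,0,0,0,0]]' | grep -E 'pos|force'
```

```text
tool_pos: [0.5363, 0.171, 0.3131]
force: [0.2, 0.0, -2.9]
gripper_force: 30.0
tool_pos: [0.5369, 0.1713, 0.3124]
force: [-1.5, 0.3, 0.9]
gripper_force: 30.0
```

```bash
python3 -m handwheel '[[-1,0.06,0,0,0,0,0],[-1,0.06,0,0,0,0,0],[-1,0,0,0,0,0,0]]' | grep -E 'pos|force'
python3 -m handwheel '[[-1,0.06,0,0,0,0,0],[-1,0,0,0,0,0,0]]' | grep -E 'pos|force'
```

```text
tool_pos: [0.5342, 0.1706, 0.311]
force: [-2.6, -0.0, 2.9]
gripper_force: 30.0
tool_pos: [0.5329, 0.1702, 0.3104]
force: [-2.4, -0.8, 3.9]
gripper_force: 30.0
```

Sliding freely at low force, so I'll release and retreat.

```bash
python3 -m handwheel '[[1,0,0,0,0,0,0],[1,0,0,0,0,0,0],[1,0,0,0,0,0,0],[1,0,0,0,0,0,0],[1,0,0,0,0,0,0]]'| grep -E 'pos|force|open'
python3 -m handwheel '[[1,0,0,-0.5,0,0,0],[1,0,0,-1,0,0,0],[1,0,0,-1,0,0,0],[1,0,0,-1,0,0,0],[1,0,0,-1,0,0,0]]'>/dev/null
python3 -m handwheel '[[1,0,0,-1,0,0,0],[1,0,0,-0.5,0.08,0.83,0.34],[1,0,0,0,0.08,0.83,0.34],[1,0,0,0,0.08,0.83,0.34],[1,0,0,0,0.08,0.83,0.34]]' | grep -E 'pos|force'
python3 -m handwheel '[[1,0,0,0,0.08,0.83,0.34],[1,0.2,-0.95,0,0,0,0],[1,0.2,-0.95,0,0,0,0],[1,0.2,-0.95,0,0,0,0],[1,0.2,-0.95,0,0,0,0]]'>/dev/null
python3 -m handwheel '[[1,0.2,-0.95,0,0,0,0],[1,0,-0.95,0,0,0,0],[1,0,-0.95,0,0,0,0],[1,0,-0.95,0,0,0,0],[1,0,-0.95,0,0,0,0]]'>/dev/null
python3 -m handwheel '[[1,0,-0.95,0,0,0,0],[1,0,-0.95,0,0,0,0],[1,0,-0.95,0,0,0,0],[1,0,-0.95,0,0,0,0],[1,0,0,0,0,0,0]]'| grep -E 'clock|pos|force'
python3 -c "
from h import *
import cv2
from plant import *
for x in (.049,.051): print(proj('scene',cham(CH,(x,0,.135))),proj('top',cham(CH,[(x+.009,.055,.08),(x-.009,.055,.08),(x-.009,-.055,.08)]))*1-[195,150])
t=snapshot('top');s=snapshot('scene')
a=cv2.resize(s['color'][150:290,210:350,::-1],(400,400),interpolation=cv2.INTER_CUBIC)
b=cv2.resize(t['color'][150:230,195:275,::-1],(400,400),interpolation=cv2.INTER_CUBIC)
cv2.imwrite('pics/k.png',cv2.hconcat([a,b]))
"
```

```text
tool_pos: [0.5329, 0.1702, 0.3101]
force: [-0.8, 0.8, 0.1]
opening: 0.0801
gripper_force: 0.0
tool_pos: [0.4715, 0.154, 0.4463]
force: [0.2, 0.1, -0.4]
gripper_force: 0.0
clock: 30.4
tool_pos: [0.4689, -0.1575, 0.4459]
force: [-0.9, 0.2, -0.1]
gripper_force: 0.0
[269.35925409 205.85350159] [[ 8.63116491 34.2225653 ]
 [10.89059878 41.55850615]
 [57.32178827 30.64128549]]
[268.44840968 205.37678009] [[ 8.37854818 33.40236809]
 [10.64079837 40.74745297]
 [57.10201619 29.82782058]]
```

View pics/k.png

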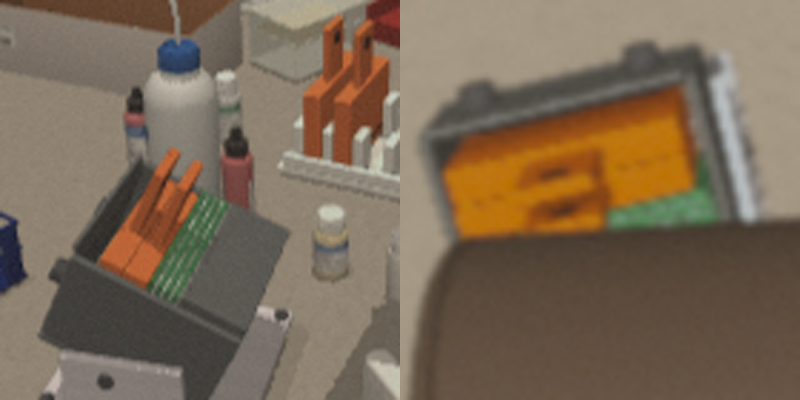

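Both plates sit flush in the chamber, with their tab tops within about 2 px of the predictions. The remaining slack is about 13 mm, too narrow for a third 18 mm plate. The two spare plates stand in the rack and the bystanders are undisturbed.

```bash
python3 -c "
from plant import *
print(close_job())"
```

```text
the job is handed in; nothing more can be done
None
```

I seated two filler plates flat against the glass pack, leaving about 13 mm of slack (too little for a third plate), left the two spares in the rack and handed the job in at about 30 s; no verdict came back.

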